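Close the swing arm of a gluing jig and lock it with its quarter-turn thumbscrew

TASK

Swing the blue arm of the gluing jig over the brass receiver so that the two slots line up. Then take the red thumbscrew from its wooden stand, lower it through both slots, feeling gently for the lower one, until its collar rests on the arm, and turn it a quarter turn clockwise so that it is locked. Let go of it, never force it (under 25 N on the jig), and leave the paint pots and figures alone.

Things in the scene. Friction and masses are not known exactly. Their poses are not given: they have to be found in the camera images.
- jig: Gluing jig fixed to the table, aluminium base 215 x 90 x 5 mm. Origin on the table under the receiver slot's nominal place; x points away from the arm's vertical pivot (at x = -110 mm), z up. Below the receiver there is room for the screw's crossbar, and two stops that allow only a turn clockwise (seen from above) of about 90 degrees from the inserted position.
- receiver_nominal (a point): Nominal centre of the receiver slot, 25 mm above the table; axes as jig. Receiver: brass plate 58 x 60 x 8 mm, top here; through slot 27 mm along x, 14 along y, chamfer 1.5. It really sits up to 8 mm off to either side along jig y: not measured, to be felt; it stays put. It is sprung: yields downward from 1.5 N at 1.5 N per mm, at most 4 mm, then rigid.
- swing (a joint): Angle (rad) of the blue arm about its vertical pivot. 0 = straight along jig +x, slot at the nominal place; it grows as the arm swings clockwise seen from above (away from the receiver), -0.15 to 1.1. Starts open at 0.5 to 0.8. It stays where it is left; friction 0.12 N m (about 1 N at the slot). The slots can be aligned only between -0.09 and 0.09.
- swing_slot (a point): Centre of the oblong slot in the blue arm, at its top face, 32 mm above the table, 110 mm from the pivot; x along the arm outwards, z up. The arm is a plate 6 mm thick (26 to 32 mm above the table), 44 mm wide at the slot; slot 28 mm along the arm, 15.5 mm across, edges chamfered 2 mm.
- swing_knob (a point): Grip point of the black upright handle on the arm's end: round, 16 mm diameter, 38 mm high (32 to 70 mm above the table), this point at 55 mm above the table and 185 mm from the pivot; axes as swing_slot.
- thumbscrew: Loose quarter-turn thumbscrew, about 60 g, upright in a fixed wooden stand 34 mm high. Origin on its axis at the underside of its collar (24 mm diameter, 4 thick); z up, x along wing and crossbar. Shank 12 mm diameter, 24 mm long below the origin, its last 6 mm a crossbar 24 mm along x, 8 along y. With collar on the arm the crossbar is 3 mm below the receiver plate, free to turn.
- screw_grip (a point): Centre of the thumbscrew's red wing, 28 mm above the collar's underside. The wing is 34 mm along x, 10 mm thick along y, 28 mm high (12 to 40 mm above the collar's underside); grip it across y.
- pot_teal: Teal paint pot, 36 x 32 x 46 mm, loose bystander, origin under its base.
- pot_red: Light red paint pot, 36 x 32 x 46 mm, loose bystander, origin under its base.
- figure_blue: Painted figure, blue and yellow, 46 x 61 x 67 mm, loose bystander, origin under its base.
- figure_grey: Grey unpainted figure, 46 x 61 x 67 mm, loose bystander, origin under its base.

How it is judged:
By the outcome, as a careful person would: the job done as asked, in the order asked, and still so for the second after the job is handed in, with the robot touching nothing.
It also fails if it takes over 72 s, if anything falls off the work surface, if the arm or the gripper's body presses on something with over 40 N, if the wrist force passes 120 N, or if a joint passes its speed limit or range.

ROBOT

A 6-joint arm with a two-finger parallel gripper is mounted at the origin on a cart in front of the work surface, level with it; the furniture and walls round the work are solid. World frame = base frame: x ahead of the robot, y to its left, z up, the work surface at z = 0. Lengths are in m, angles in rad, forces in N, time in s.
With the tool pointing down it reaches from about 0.3 to 0.85 m from the base axis. Payload 4.2 kg.
Tool frame: the origin (TCP) lies at the very end of the fingers, on their centre line; the grasp point (between the pads) lies 19 mm behind it (ctrl.grasp_offset is the z of the grasp point in the tool frame, in m); z points along the fingers, y is the line along which they close (so a half turn about z gives the same grasp; the last joint's range is limited). The gripper opens to 91 mm and grips with 3 to 60 N. Pads are 32 mm wide; open, the fingers measure 118 mm over their backs; the gripper's body (76 mm by 178 mm) begins 60 mm behind the grasp point.
Start: joints at [-1.263, 0.32, 1.565, -0, 1.257, -0.02], TCP at [0.185, -0.544, 0.214] pointing down, gripper open.
Joint ranges: [-3.11, 3.11], [-0.84, 2.01], [0.21, 2.61], [-1.34, 4.49], [0.05, 2.63], [-2.56, 2.56]. Speed limits (rad/s): [2.57, 2.57, 3.14, 3.14, 3.14, 3.14].

INTERFACE

Orientations are given as a rotation vector (axis times angle).
In Python, from station import ctrl, viewer, find_in, outline_of, place_of gives the robot as it stands. The module is installed in compiled form; this text tells all that it offers.
- The arm moves only by the shell command python3 -m jog 'ROWS'. ROWS is JSON, a list of rows, each an object of numbers: "x", "y", "z": the shift along the world's x, y, z in units of 40 mm (1.0 is 40 mm); "yaw": the turn about the world's z in units of 6 degrees (1.0 is 6 degrees); "fingers": the opening, from -1 (shut) to 1 (fully open), so that 0 is half open. In form: [{"x": .., "y": .., "z": .., "yaw": .., "fingers": ..}, ...]. A call has 1 to 8 rows; each row is the pose to reach, as a shift and turn from the pose commanded when the call began; what a row does not reach only later rows make up. A row lasts 1/12 s, in which the tool goes at most 41.7 mm and 7.16 degrees, less where a joint would pass 70% of its speed; a pose out of reach is approached as far as the arm can. A call with a gripper value outside its range is refused whole. The fingers move at their own pace and stop on an object; the grip force is fixed at half the most. Time passes only in rows, so rows that repeat a pose let the fingers close. It gives the time, the measured TCP pose, the force, the opening and the grip force at its end, in the units of the state.
- ctrl.get_obs(): the state, without advancing time (a new reading comes with each control period).
- viewer.snapshot(name): name is "scene" or "top" or "wrist"; returns a dict with "img" (384x512x3 uint8, red, green, blue), "mtx" (3x3 intrinsics, pixels), "k1" (the pictures are not rectified: a ray, as slopes to the right and down, at radius r is drawn at 1 + k1 r^2 times it, then the intrinsics apply), "pose" (4x4, takes a point from camera to world coordinates); the wrist camera has in their place "hand_eye" (4x4, takes a point from camera to tool coordinates, whose origin is the TCP and whose axes are the flange's). Camera axes: x right, y down, z forward; pixel columns grow to the right and rows downward; lengths in m; the calibration is good to about 2 mm. A picture is of the moment at which its call begins: read the wrist's pose just before it. There is no depth.
- ctrl.finish_job(): hands the job in; it is judged then, once.
Trained networks look in a picture, given as the dict that the camera call returned (one of the last four; its "shot" number tells which), for a name from the list of things; names that differ only in an ending like _2 or _b are one class to them, and where a whole thing is asked for, a point or a joint stands for the part that bears it (a point fixed in the world has none). Each returns a list of dicts, best first, with "confidence" (0 to 1); they miss things now and then, are a little off and sometimes report something else, mostly with a low value. They report only what shows in the picture. A call takes as long as a camera call.
- find_in(picture, name): "point" ([x, y, z] in m, in world coordinates, good to about 4 mm: the middle of the surface that is visible of it).
- outline_of(picture, name): "mask" (384x512 bool, what is visible of it).
- place_of(picture, name): "point" ([x, y, z] in m, in world coordinates, good to about 4 mm: a listed point, or the origin of a listed thing).
The state is a dict: "time_s": time; "q": joint angles; "qd": joint speeds; "joint_efforts": joint torques, N m; "ee_pos": TCP position; "eef_rot": TCP orientation; "ft_force": force on the tool from outside, world axes, zero at the start; "torque": the same for the moment, N m; "opening": finger opening in m; "grasp_force": force on a finger pad.
Only numpy, scipy, OpenCV 4.12 (cv2) and the standard library are available. Lean on these libraries where they do the work, as an engineer would, in place of code of your own. Each camera call takes 0.05 s, during which the arm holds its last target. There are 200 camera calls.

## Working session

There is one attempt and no reset: what is moved stays moved. The work goes in short steps, Python scripts to look and compute and a shell command to move; the robot and the scene stay as the last step left them, time stands still between calls to the robot, and variables do not carry over. Pictures are saved under pics/ and viewed, at most 10 in all, crops included, and the job is handed in when it is done.

```bash
mkdir -p pics
cat > h.py <<'E'
import numpy as np, cv2
from scipy.spatial.transform import Rotation as R
from station import ctrl, viewer, find_in, outline_of, place_of
def snap(n):
    o=ctrl.get_obs(); s=viewer.snapshot(n)
    if 'pose' in s: P=np.array(s['pose'])
    else:
        T=np.eye(4); T[:3,:3]=R.from_rotvec(o['eef_rot']).as_matrix(); T[:3,3]=o['ee_pos']; P=T@np.array(s['hand_eye'])
    return s,P
def pix2w(s,P,u,v,z):
    K=np.array(s['mtx']); d=np.array([(u-K[0,2])/K[0,0],(v-K[1,2])/K[1,1]]); p=d.copy()
    for _ in range(20): p=d/(1+s['k1']*(p@p))
    r=P[:3,:3]@np.array([p[0],p[1],1]); return P[:3,3]+r*(z-P[2,3])/r[2]
def w2pix(s,P,X):
    c=P[:3,:3].T@(np.array(X)-P[:3,3]); p=c[:2]/c[2]; p=p*(1+s['k1']*(p@p)); K=np.array(s['mtx'])
    return K[0,0]*p[0]+K[0,2],K[1,1]*p[1]+K[1,2]
def save(s,f,crop=None,k=1):
    im=s['img'][:,:,::-1]
    if crop: im=im[crop[1]:crop[3],crop[0]:crop[2]]
    cv2.imwrite('pics/'+f,cv2.resize(im,None,fx=k,fy=k,interpolation=cv2.INTER_CUBIC))
E
python3 - <<'E'
from h import *
np.set_printoptions(precision=4,suppress=True)
o=ctrl.get_obs(); print(o, ctrl.grasp_offset)
for n in ['top','scene']:
    s,P=snap(n); save(s,n+'0.png'); print(n,P[:3,3])
    for t in ['jig','receiver_nominal','swing_slot','swing_knob','thumbscrew','screw_grip','pot_teal','pot_red','figure_blue','figure_grey']:
        r=place_of(s,t); print(t,[(np.round(a['point'],4),round(a['confidence'],2)) for a in r[:2]])
a=cv2.imread('pics/top0.png');b=cv2.imread('pics/scene0.png')
cv2.imwrite('pics/both0.png',cv2.resize(np.vstack([a,b]),None,fx=.78,fy=.78))
E
```

```text
{'time_s': 0.0, 'q': array([-1.263 ,  0.3203,  1.5657, -0.    ,  1.2574, -0.02  ]), 'qd': array([-0.0002,  0.0012,  0.0004,  0.0013,  0.0006,  0.0018]), 'joint_efforts': array([ -0.0001, -41.2455, -23.1976,   0.0727,   0.0457,  -0.0002]), 'ee_pos': array([ 0.185 , -0.5439,  0.2131]), 'eef_rot': array([-3.0978, -0.5123,  0.0004]), 'ft_force': array([ 0.1994, -0.4503,  0.3263]), 'torque': array([-0.0038, -0.0175,  0.0217]), 'grasp_force': 0.0, 'opening': 0.09093100063414358} -0.0188
top [ 0.3806 -0.0461  1.0683]
jig [(array([ 0.5272, -0.0802,  0.0018]), 0.9)]
receiver_nominal [(array([ 0.5316, -0.0817,  0.0231]), 0.6)]
swing_slot [(array([ 0.5566, -0.0226,  0.0363]), 0.77), (array([ 0.5332, -0.0821,  0.0254]), 0.52)]
swing_knob [(array([0.4993, 0.0254, 0.0526]), 0.76)]
thumbscrew [(array([0.4695, 0.2504, 0.0361]), 0.69)]
screw_grip []
pot_teal [(array([ 0.6807,  0.2312, -0.0017]), 0.61)]
pot_red [(array([0.3756, 0.1387, 0.0002]), 0.41)]
figure_blue [(array([ 0.4017, -0.3885, -0.0002]), 0.52)]
figure_grey [(array([0.7331, 0.1308, 0.0006]), 0.59)]
scene [-0.0913  0.618   0.7568]
jig [(array([ 0.5325, -0.0792,  0.0006]), 0.73)]
receiver_nominal [(array([ 0.3992, -0.3924, -0.0035]), 0.47)]
swing_slot [(array([ 0.558 , -0.0266,  0.0336]), 0.97)]
swing_knob [(array([0.5022, 0.0255, 0.0499]), 0.57)]
thumbscrew [(array([0.4704, 0.2533, 0.029 ]), 0.78), (array([0.5023, 0.0279, 0.049 ]), 0.32)]
screw_grip [(array([0.4721, 0.2482, 0.0579]), 0.75)]
pot_teal [(array([ 0.6893,  0.2288, -0.0043]), 0.74)]
pot_red [(array([ 0.3792,  0.1468, -0.0019]), 0.64)]
figure_blue [(array([ 0.3986, -0.3953, -0.0033]), 0.45)]
figure_grey [(array([0.7331, 0.1355, 0.    ]), 0.45)]
```

View pics/both0.png

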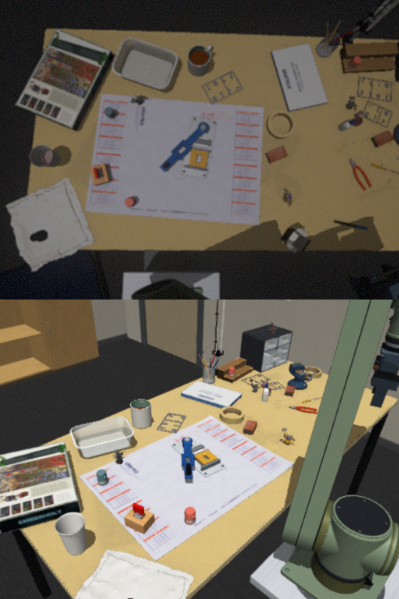

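The top and scene views agree with the networks. The jig is near (0.53, -0.08), the blue arm is open at about 0.57 rad, and the screw stand is at about (0.47, 0.25). I'm moving over the jig for a closer look.

```bash
R='{"x":8.4,"y":12.2,"z":1.5}'; python3 -m jog '[{"x":8.4,"y":12.2,"z":1.5},{"x":8.4,"y":12.2,"z":1.5},{"x":8.4,"y":12.2,"z":1.5},{"x":8.4,"y":12.2,"z":1.5},{"x":8.4,"y":12.2,"z":1.5},{"x":8.4,"y":12.2,"z":1.5},{"x":8.4,"y":12.2,"z":1.5},{"x":8.4,"y":12.2,"z":1.5}]'
```

```text
schema error: expected keys x, y, z, yaw, fingers
```

```bash
python3 -m jog '[{"x":8.4,"y":12.2,"z":1.5,"yaw":0,"fingers":1},{"x":8.4,"y":12.2,"z":1.5,"yaw":0,"fingers":1},{"x":8.4,"y":12.2,"z":1.5,"yaw":0,"fingers":1},{"x":8.4,"y":12.2,"z":1.5,"yaw":0,"fingers":1},{"x":8.4,"y":12.2,"z":1.5,"yaw":0,"fingers":1},{"x":8.4,"y":12.2,"z":1.5,"yaw":0,"fingers":1},{"x":8.4,"y":12.2,"z":1.5,"yaw":0,"fingers":1},{"x":8.4,"y":12.2,"z":1.5,"yaw":0,"fingers":1}]'
```

```text
time_s: 1.77
ee_pos: [0.3739, -0.2695, 0.248]
eef_rot: [3.099, 0.512, 0.001]
ft_force: [0.3, -0.8, -0.6]
opening: 0.0912
grasp_force: 0.0
```

```bash
python3 -m jog '[{"x":3.8,"y":5.3,"z":0.3,"yaw":0,"fingers":1},{"x":3.8,"y":5.3,"z":0.3,"yaw":0,"fingers":1},{"x":3.8,"y":5.3,"z":0.3,"yaw":0,"fingers":1},{"x":3.8,"y":5.3,"z":0.3,"yaw":0,"fingers":1},{"x":3.8,"y":5.3,"z":0.3,"yaw":0,"fingers":1},{"x":3.8,"y":5.3,"z":0.3,"yaw":0,"fingers":1},{"x":3.8,"y":5.3,"z":0.3,"yaw":0,"fingers":1},{"x":3.8,"y":5.3,"z":0.3,"yaw":0,"fingers":1}]'
python3 - <<'E'
from h import *
np.set_printoptions(precision=4,suppress=True)
o=ctrl.get_obs(); s,P=snap('wrist'); save(s,'w1.png',k=1.5); print(P,np.array(s['hand_eye']),R.from_rotvec(o['eef_rot']).as_matrix())
for t in ['jig','receiver_nominal','swing_slot','swing_knob']:
    r=place_of(s,t); print(t,[(np.round(a['point'],4),round(a['confidence'],2),np.round(w2pix(s,P,a['point']))) for a in r[:2]])
E
```

```text
time_s: 2.43
ee_pos: [0.5267, -0.0568, 0.2593]
eef_rot: [-3.098, -0.519, -0.001]
ft_force: [-1.0, -0.2, 0.2]
opening: 0.0912
grasp_force: 0.0
[[ 0.3262 -0.9129 -0.2452  0.5952]
 [-0.9453 -0.3153 -0.0835 -0.0335]
 [-0.0011  0.2591 -0.9659  0.4282]
 [ 0.      0.      0.      1.    ]] [[ 0.     -0.9657 -0.2596  0.0725]
 [ 1.      0.0002 -0.0008  0.0003]
 [ 0.0008 -0.2596  0.9657 -0.1688]
 [ 0.      0.      0.      1.    ]] [[ 0.9453  0.3261  0.0004]
 [ 0.3261 -0.9453  0.0004]
 [ 0.0005 -0.0002 -1.    ]]
jig [(array([ 0.5316, -0.0796,  0.0027]), 0.76, array([269., 168.]))]
receiver_nominal [(array([ 0.5302, -0.0788,  0.0267]), 0.59, array([269., 171.]))]
swing_slot [(array([ 0.5572, -0.0218,  0.0365]), 0.59, array([237., 142.]))]
swing_knob [(array([0.5043, 0.0274, 0.0511]), 0.95, array([191., 167.]))]
```

View pics/w1.png

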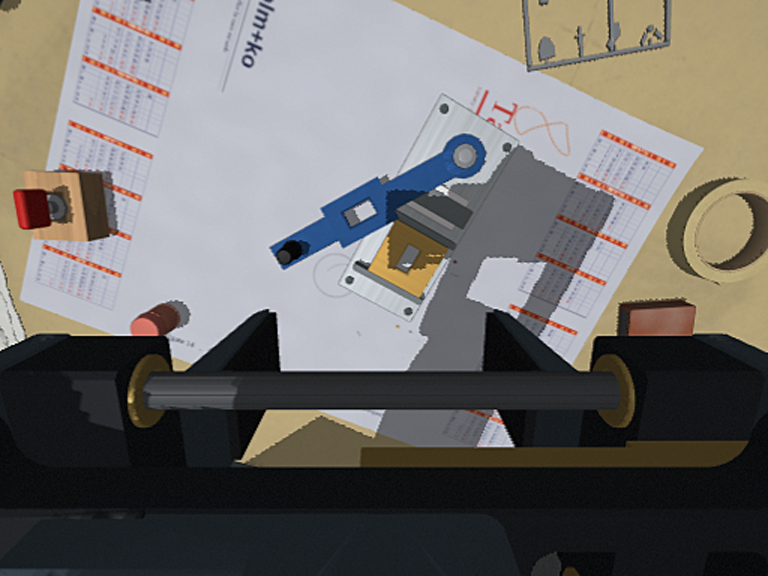

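The wrist picture (at 1.5x) shows the arm slot at (359,211), the pivot at (465,155), the knob at (288,252), the brass receiver slot at (408,258) and the screw at (40,207). I'll zoom in on the jig.

Run:
```python
from h import *
np.set_printoptions(precision=4,suppress=True)
s,P=snap('wrist'); save(s,'w2.png',(170,55,360,220),k=4)
for n,u,v,z in [('pivot',465,155,.035),('armslot',359,211,.032),('rslot',408,258,.025),('knobtop',288,251,.07),('c1',443,95,.005),('c2',520,147,.005),('c3',413,320,.005),('c4',343,277,.005),('screwtop',31,207,.07)]:
    print(n,pix2w(s,P,u/1.5,v/1.5,z))
```

```text
pivot [ 0.6355 -0.1041  0.035 ]
armslot [ 0.5564 -0.028   0.032 ]
rslot [ 0.5274 -0.0882  0.025 ]
knobtop [0.5068 0.0196 0.07  ]
c1 [ 0.6824 -0.0694  0.005 ]
c2 [ 0.6628 -0.1572  0.005 ]
c3 [ 0.4614 -0.119   0.005 ]
c4 [ 0.4829 -0.0325  0.005 ]
screwtop [0.4731 0.2387 0.07  ]
```

View pics/w2.png

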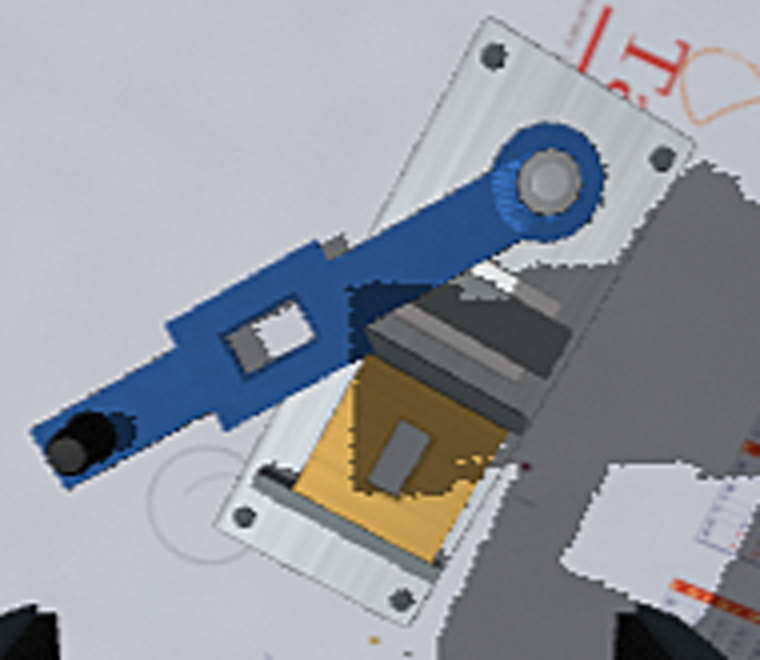

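Run:
```python
from h import *
np.set_printoptions(precision=4,suppress=True)
s,P=snap('wrist'); f=lambda u,v,z: pix2w(s,P,u/4+170-.4,v/4+55-.4,z)[:2]
A,B,C,D=[f(*p,.005) for p in [(488,17),(695,147),(410,627),(215,523)]]
print('sides',[np.linalg.norm(q) for q in (A-B,B-C,C-D,D-A)])
ex=(C+D-A-B);ex/=np.linalg.norm(ex); ey=np.array([-ex[1],ex[0]]); print('jig yaw',np.degrees(np.arctan2(ex[1],ex[0])))
cen=(A+B+C+D)/4
for z in (.032,.036,.04): pv=f(550,182,z); print('piv',z,pv,'rel cen',(pv-cen)@ex,(pv-cen)@ey)
sl=[f(*p,.032) for p in [(220,338),(297,300),(318,330),(243,378)]]; sc=np.mean(sl,0); print('armslot',sc,np.linalg.norm(sl[0]-sl[1]),np.linalg.norm(sl[1]-sl[2]))
kn=f(68,455,.07); print('knob',kn, np.linalg.norm(kn-sc))
u=(sc-kn)/np.linalg.norm(sc-kn); print('piv from arm',sc+.11*u, 'arm ang',np.degrees(np.arctan2(-u[1],-u[0])))
rc=[f(*p,.025) for p in [(403,420),(432,436),(398,496),(370,482)]]; r=np.mean(rc,0); print('rslot',r,np.linalg.norm(rc[0]-rc[1]),np.linalg.norm(rc[1]-rc[2]))
pe=np.array([f(295,492,.025),f(435,565,.025)]);print('plate edge len',np.linalg.norm(pe[0]-pe[1]),'mid',pe.mean(0),(pe.mean(0)-r)@ex,(pe.mean(0)-r)@ey)
d=r-cen; print('rslot rel base centerline y',d@ey,'x',d@ex)
pv=f(550,182,.036); w=r-pv; print('angle pivot->rslot',np.degrees(np.arctan2(w[1],w[0])),np.linalg.norm(w))
```

```text
sides [np.float64(0.0882109411091358), np.float64(0.20996658208888175), np.float64(0.08948111186123821), np.float64(0.21038933513620428)]
jig yaw 169.89906304626732
piv 0.032 [ 0.6386 -0.0993] rel cen -0.06508487305549003 0.0006374520685882996
piv 0.036 [ 0.6381 -0.0986] rel cen -0.06452469682781184 0.00010500553149882469
piv 0.04 [ 0.6377 -0.098 ] rel cen -0.06396452060013376 -0.00042744100559069834
armslot [ 0.558 -0.024] 0.030507324452335574 0.012736794387125635
knob [0.5034 0.0261] 0.07405679741403859
piv from arm [ 0.6391 -0.0983] arm ang 137.5091517710746
rslot [ 0.5304 -0.0837] 0.012357225438416473 0.025818547641184016
plate edge len 0.0603501317033466 mid [ 0.5008 -0.0801] 0.029768168733936954 0.001670394993340522
rslot rel base centerline y 0.004275748336899135 x 0.04418951434850963
angle pivot->rslot 172.0960971126498 0.10879418553966301
```

```bash
python3 -m jog '[{"x":-0.6,"y":2.05,"z":-1.5,"yaw":-2,"fingers":0},{"x":-0.6,"y":2.05,"z":-3.0,"yaw":-4,"fingers":0},{"x":-0.6,"y":2.05,"z":-3.5,"yaw":-5.5,"fingers":0},{"x":-0.6,"y":2.05,"z":-3.7,"yaw":-5.5,"fingers":0},{"x":-0.6,"y":2.05,"z":-4.2,"yaw":-5.5,"fingers":0},{"x":-0.6,"y":2.05,"z":-4.9,"yaw":-5.5,"fingers":0},{"x":-0.6,"y":2.05,"z":-5.4,"yaw":-5.5,"fingers":0},{"x":-0.6,"y":2.05,"z":-5.4,"yaw":-5.5,"fingers":0}]'
```

```text
time_s: 3.45
ee_pos: [0.4978, 0.022, 0.0401]
eef_rot: [3.116, -0.39, -0.013]
ft_force: [-0.4, 0.5, -1.4]
opening: 0.046
grasp_force: 0.0
```

```bash
python3 -m jog '[{"x":0,"y":0,"z":0,"yaw":0,"fingers":-0.3},{"x":0,"y":0,"z":0,"yaw":0,"fingers":-0.58},{"x":0,"y":0,"z":0,"yaw":0,"fingers":-0.58},{"x":0,"y":0,"z":0,"yaw":0,"fingers":-0.58}]'; python3 -c "
from h import *
print(ctrl.get_obs()['q'])"
```

```text
time_s: 3.78
ee_pos: [0.5023, 0.0227, 0.0451]
eef_rot: [-3.117, 0.39, -0.005]
ft_force: [-0.4, 1.6, 0.5]
opening: 0.0215
grasp_force: 0.6
[2.20980865e-02 3.81369467e-01 1.96094498e+00 3.41806661e-04
 7.96165987e-01 1.84146609e+00]
```

```bash
python3 -m jog '[{"x":-0.2,"y":-0.22,"z":0,"yaw":0,"fingers":-0.58},{"x":-0.4,"y":-0.44,"z":0,"yaw":0,"fingers":-0.58},{"x":-0.57,"y":-0.7,"z":0,"yaw":0,"fingers":-0.58},{"x":-0.72,"y":-0.96,"z":0,"yaw":0,"fingers":-0.58},{"x":-0.85,"y":-1.24,"z":0,"yaw":0,"fingers":-0.58},{"x":-0.96,"y":-1.51,"z":0,"yaw":0,"fingers":-0.58},{"x":-1.04,"y":-1.75,"z":0,"yaw":0,"fingers":-0.58},{"x":-1.105,"y":-1.97,"z":0,"yaw":0,"fingers":-0.58}]'
```

```text
time_s: 4.45
ee_pos: [0.4563, -0.0573, 0.0435]
eef_rot: [3.117, -0.39, -0.001]
ft_force: [-1.3, 0.7, 0.0]
opening: 0.0192
grasp_force: 0.4
```

```bash
python3 -m jog '[{"x":-0.04,"y":-0.18,"z":0,"yaw":0,"fingers":-0.58},{"x":-0.07,"y":-0.33,"z":0,"yaw":0,"fingers":-0.58},{"x":-0.09,"y":-0.43,"z":0,"yaw":0,"fingers":-0.58},{"x":-0.1,"y":-0.49,"z":0,"yaw":0,"fingers":-0.58},{"x":-0.1,"y":-0.49,"z":0,"yaw":0,"fingers":-0.7},{"x":-0.1,"y":-0.49,"z":0,"yaw":0,"fingers":-0.7},{"x":-0.1,"y":-0.49,"z":0,"yaw":0,"fingers":-0.7},{"x":-0.1,"y":-0.49,"z":0,"yaw":0,"fingers":-0.7}]'
```

```text
time_s: 5.12
ee_pos: [0.4533, -0.0756, 0.0436]
eef_rot: [3.117, -0.388, 0.001]
ft_force: [-0.3, -0.4, -0.1]
opening: 0.0152
grasp_force: 30.0
```

```bash
python3 -m jog '[{"x":0,"y":0,"z":0,"yaw":0,"fingers":-0.3},{"x":0,"y":0,"z":0,"yaw":0,"fingers":-0.1},{"x":0,"y":0,"z":0.5,"yaw":0,"fingers":0},{"x":0,"y":0,"z":1.3,"yaw":0,"fingers":0},{"x":0.5,"y":0,"z":2.3,"yaw":0,"fingers":0},{"x":1,"y":0,"z":3.2,"yaw":0,"fingers":0},{"x":1.1,"y":0,"z":3.9,"yaw":0,"fingers":0},{"x":1.1,"y":0,"z":3.9,"yaw":0,"fingers":0}]'
python3 - <<'E'
from h import *
s,P=snap('wrist'); u,v=w2pix(s,P,[.545,-.083,.03]); print(u,v); a=int(max(0,u-95)); b=int(max(0,v-70)); print(a,b)
save(s,'w3.png',(a,b,a+190,b+140),k=4); np.savez('w3.npz',P=P,mtx=s['mtx'],k1=s['k1'],ab=[a,b])
print(place_of(s,'swing_slot')[:1])
E
```

```text
time_s: 5.78
ee_pos: [0.5024, -0.0761, 0.2062]
eef_rot: [3.117, -0.388, 0.023]
ft_force: [0.2, -0.9, 0.9]
opening: 0.0453
grasp_force: 0.0
250.667019592334 144.4319570968531
155 74
[{'point': [0.5314, -0.0813, 0.0369], 'confidence': 0.88}]
```

View pics/w3.png

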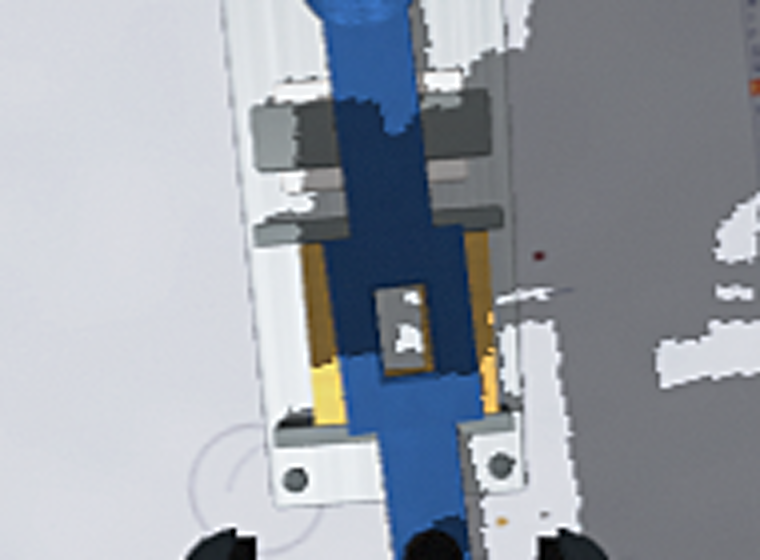

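Run:
```python
from h import *
np.set_printoptions(precision=4,suppress=True)
d=np.load('w3.npz'); P=d['P']; s={'mtx':d['mtx'],'k1':float(d['k1'])}; a,b=d['ab']
f=lambda u,v,z: pix2w(s,P,u/4+a-.4,v/4+b-.4,z)[:2]
ang=np.radians(169.9); ex=np.array([np.cos(ang),np.sin(ang)]); ey=np.array([-ex[1],ex[0]]); o=np.array([.638,-.0985])+.11*ex
J=lambda p:(np.round([(p-o)@ex*1e3,(p-o)@ey*1e3],1))
sl=[f(*p,.032) for p in [(373,290),(422,284),(435,372),(383,378)]]
print('armslot',[J(p) for p in sl],J(np.mean(sl,0)),np.mean(sl,0))
for p in [(303,245),(309,330),(315,425),(488,232),(493,330),(497,410)]: print('plate',p,J(f(*p,.025)))
for p in [(423,310),(430,365)]: print('recv slot right edge',J(f(*p,.025)))
for p in [(345,232),(347,340),(475,332),(465,225)]: print('arm wide',p,J(f(*p,.032)))
for p in [(228,100),(270,500),(240,240),(507,100),(524,488),(515,240)]: print('base',p,J(f(*p,.005)))
print('cam',J(P[:2,3]),P[2,3])
```

```text
armslot [array([-14.1,  -2.6]), array([-14.8,  12.7]), array([12.9, 15. ]), array([13.6, -1.5])] [-0.6  5.9] [ 0.5293 -0.0851]
plate (303, 245) [-29.  -23.6]
plate (309, 330) [ -2.3 -24.1]
plate (315, 425) [ 28.6 -25. ]
plate (488, 232) [-28.8  34.5]
plate (493, 330) [ 1.8 34.5]
plate (497, 410) [27.9 34.5]
recv slot right edge [-6.1 12.6]
recv slot right edge [11.6 13.7]
arm wide (345, 232) [-32.2  -9.8]
arm wide (347, 340) [  0.8 -11.9]
arm wide (475, 332) [ 1.2 28.3]
arm wide (465, 225) [-31.7  27. ]
base (228, 100) [-75.4 -45.2]
base (270, 500) [ 58.3 -45. ]
base (240, 240) [-31.3 -46. ]
base (507, 100) [-69.   44.2]
base (524, 488) [60.3 44.1]
base (515, 240) [-24.8  44.8]
cam [-42.6   7.4] 0.37605848960836535
```

The wrist crop shows the arm slot at about (404,331), lying over the receiver slot within about 1 mm, with only a thin brass chamfer showing at its right and lower edges. Next is the screw.

```bash
python3 -m jog '[{"x":-1.55,"y":7.4,"z":0,"yaw":10,"fingers":0},{"x":-1.55,"y":7.4,"z":0,"yaw":10,"fingers":0},{"x":-1.55,"y":7.4,"z":0,"yaw":10,"fingers":0},{"x":-1.55,"y":7.4,"z":0,"yaw":10,"fingers":0},{"x":-1.55,"y":7.4,"z":0,"yaw":10,"fingers":0},{"x":-1.55,"y":7.4,"z":0,"yaw":10,"fingers":0},{"x":-1.55,"y":7.4,"z":0,"yaw":10,"fingers":0},{"x":-1.55,"y":7.4,"z":0,"yaw":10,"fingers":0}]' && python3 -m jog '[{"x":0,"y":0,"z":0,"yaw":0,"fingers":0},{"x":0,"y":0,"z":0,"yaw":0,"fingers":0}]'
python3 - <<'E'
from h import *
s,P=snap('wrist'); u,v=w2pix(s,P,[.47,.251,.05]); a=int(max(0,u-60)); b=int(max(0,v-50)); print(u,v,a,b,ctrl.get_obs()['q'])
save(s,'w4.png',(a,b,a+120,b+100),k=6); np.savez('w4.npz',P=P,mtx=s['mtx'],k1=s['k1'],ab=[a,b])
for t in('thumbscrew','screw_grip'): print(place_of(s,t)[:1])
m=outline_of(s,'thumbscrew'); hsv=cv2.cvtColor(s['img'],cv2.COLOR_RGB2HSV)
E
```

```text
time_s: 6.55
ee_pos: [0.4321, 0.2245, 0.1977]
eef_rot: [-2.914, -1.168, 0.005]
ft_force: [1.0, -0.1, 0.7]
opening: 0.0459
grasp_force: 0.0
time_s: 6.72
ee_pos: [0.4336, 0.2201, 0.198]
eef_rot: [2.922, 1.152, -0.006]
ft_force: [1.0, -0.5, 0.2]
opening: 0.046
grasp_force: 0.0
256.03856811540936 139.8741273962489 196 89 [ 4.44822838e-01  1.93419965e-01  1.78144449e+00 -8.29662335e-04
  1.16981870e+00  1.26634420e+00]
[{'point': [0.4696, 0.2464, 0.0358], 'confidence': 0.98}]
[{'point': [0.4699, 0.2492, 0.0648], 'confidence': 0.97}]
```

View pics/w4.png

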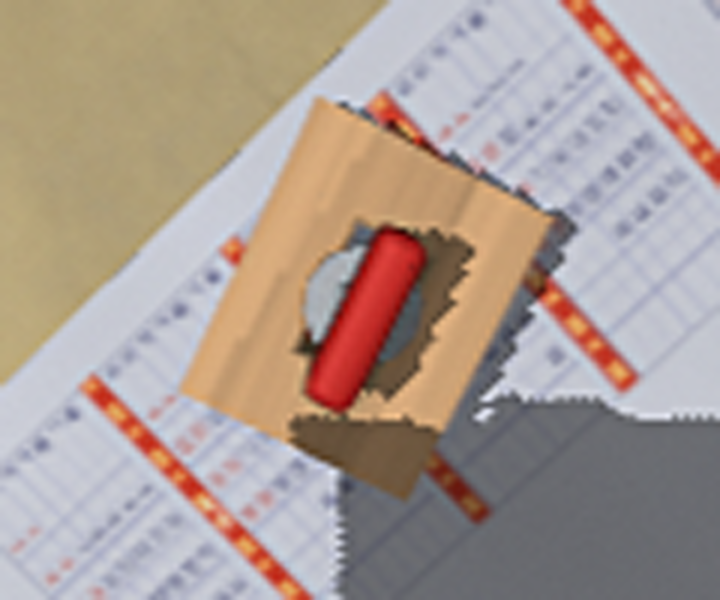

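The red wing runs from (330,388) to (402,245) on the stand. I'll compute its axis and the grasp.

Run:
```python
from h import *
d=np.load('w4.npz'); P=d['P']; s={'mtx':d['mtx'],'k1':float(d['k1'])}; a,b=d['ab']
f=lambda u,v,z: pix2w(s,P,u/6+a-.4,v/6+b-.4,z)[:2]
p,q=f(326,397,.074),f(408,237,.074); w=(q-p); print('wing',p,q,np.linalg.norm(w),(p+q)/2,np.degrees(np.arctan2(w[1],w[0])))
c=[f(*x,.034) for x in[(320,97),(558,215),(408,500),(180,390)]];print('stand',np.mean(c,0),[np.linalg.norm(c[i]-c[i-1]) for i in range(4)])
o=ctrl.get_obs(); M=R.from_rotvec(o['eef_rot']).as_matrix(); print(o['ee_pos'],'tool y ang',np.degrees(np.arctan2(M[1,1],M[0,1])))
```

```text
wing [0.45544788 0.24648116] [0.4854569  0.25493796] 0.031177859387824032 [0.47045239 0.25070956] 15.738287022440437
stand [0.47005837 0.2500275 ] [np.float64(0.06317987716884683), np.float64(0.05154833962927624), np.float64(0.06375503637237735), np.float64(0.05138768987526855)]
[0.43501613 0.21895951 0.19913094] tool y ang -47.11189093730385
```

```bash
python3 -m jog '[{"x":0.9,"y":0.78,"z":0,"yaw":9,"fingers":0},{"x":0.9,"y":0.78,"z":0,"yaw":9,"fingers":0},{"x":0.9,"y":0.78,"z":0,"yaw":9,"fingers":0},{"x":0.9,"y":0.78,"z":0,"yaw":9,"fingers":0},{"x":0.9,"y":0.78,"z":0,"yaw":9,"fingers":0},{"x":0.9,"y":0.78,"z":0,"yaw":9,"fingers":0},{"x":0.9,"y":0.78,"z":0,"yaw":9,"fingers":0},{"x":0.9,"y":0.78,"z":0,"yaw":9,"fingers":0}]' >/dev/null; python3 -m jog '[{"x":0,"y":0,"z":0,"yaw":9,"fingers":0},{"x":0,"y":0,"z":0,"yaw":9,"fingers":0},{"x":0,"y":0,"z":0,"yaw":9,"fingers":0},{"x":0,"y":0,"z":0,"yaw":9,"fingers":0},{"x":0,"y":0,"z":0,"yaw":9,"fingers":0},{"x":0,"y":0,"z":0,"yaw":9,"fingers":0},{"x":0,"y":0,"z":0,"yaw":9,"fingers":0},{"x":0,"y":0,"z":0,"yaw":9,"fingers":0}]' >/dev/null;python3 -m jog '[{"x":0,"y":0,"z":-1,"yaw":7.45,"fingers":0},{"x":0,"y":0,"z":-2,"yaw":7.45,"fingers":0},{"x":0,"y":0,"z":-2,"yaw":7.45,"fingers":0},{"x":0,"y":0,"z":-2,"yaw":7.45,"fingers":0},{"x":0,"y":0,"z":-2,"yaw":7.45,"fingers":0},{"x":0,"y":0,"z":-2,"yaw":7.45,"fingers":0},{"x":0,"y":0,"z":-2,"yaw":7.45,"fingers":0},{"x":0,"y":0,"z":-2,"yaw":7.45,"fingers":0}]'
cat >> h.py <<'E'
def st():
    o=ctrl.get_obs(); M=R.from_rotvec(o['eef_rot']).as_matrix()
    print('t',round(o['time_s'],2),'p',np.round(o['ee_pos'],4),'yA',round(np.degrees(np.arctan2(M[1,1],M[0,1])),1),'F',np.round(o['ft_force'],1),'T',np.round(o['torque'],2),'op',round(o['opening'],4),'g',round(o['grasp_force'],1),'q6',round(o['q'][5],2))
E
python3 -c "
from h import *
st()"
```

```text
time_s: 8.92
ee_pos: [0.4714, 0.2503, 0.1195]
eef_rot: [0.427, -3.112, 0.0]
ft_force: [-0.2, -0.4, -0.2]
opening: 0.0456
grasp_force: 0.0
t 8.92 p [0.4714 0.2503 0.1195] yA 105.6 F [-0.2 -0.4 -0.2] T [ 0.1  -0.14 -0.08] op 0.0456 g 0.0 q6 -1.38
```

```bash
python3 -m jog '[{"x":0,"y":0,"z":-0.7,"yaw":0,"fingers":0},{"x":0,"y":0,"z":-1.3,"yaw":0,"fingers":0},{"x":0,"y":0,"z":-1.85,"yaw":0,"fingers":0},{"x":0,"y":0,"z":-1.85,"yaw":0,"fingers":0},{"x":0,"y":0,"z":-1.85,"yaw":0,"fingers":-0.4},{"x":0,"y":0,"z":-1.85,"yaw":0,"fingers":-1},{"x":0,"y":0,"z":-1.85,"yaw":0,"fingers":-1},{"x":0,"y":0,"z":-1.85,"yaw":0,"fingers":-1}]'; python3 -m jog '[{"x":0,"y":0,"z":0,"yaw":0,"fingers":-1},{"x":0,"y":0,"z":0,"yaw":0,"fingers":-1}]'; python3 -c "
from h import *
st()"
```

```text
time_s: 9.58
ee_pos: [0.472, 0.2519, 0.047]
eef_rot: [-0.43, 3.109, 0.002]
ft_force: [-0.5, 0.4, 0.5]
opening: 0.0219
grasp_force: 0.0
time_s: 9.75
ee_pos: [0.4714, 0.2518, 0.0464]
eef_rot: [-0.431, 3.11, 0.001]
ft_force: [0.8, -0.2, 3.3]
opening: 0.0097
grasp_force: 30.0
t 9.75 p [0.4714 0.2518 0.0464] yA 105.8 F [ 0.8 -0.2  3.3] T [ 0.08 -0.11 -0.  ] op 0.0097 g 30.0 q6 -1.38
```

```bash
python3 -m jog '[{"x":0,"y":0,"z":0.4,"yaw":0,"fingers":-1},{"x":0,"y":0,"z":1.0,"yaw":0,"fingers":-1},{"x":0,"y":0,"z":1.8,"yaw":0,"fingers":-1},{"x":0,"y":0,"z":2.5,"yaw":0,"fingers":-1},{"x":0.2,"y":-1.0,"z":2.5,"yaw":-1,"fingers":-1},{"x":0.35,"y":-2.0,"z":2.5,"yaw":-2,"fingers":-1},{"x":0.5,"y":-3,"z":2.5,"yaw":-3,"fingers":-1},{"x":0.7,"y":-4,"z":2.5,"yaw":-4.1,"fingers":-1}]'; python3 -m jog '[{"x":0.15,"y":-0.9,"z":0,"yaw":0,"fingers":-1},{"x":0.3,"y":-1.8,"z":0,"yaw":0,"fingers":-1},{"x":0.45,"y":-2.6,"z":0,"yaw":0,"fingers":-1},{"x":0.6,"y":-3.4,"z":0,"yaw":0,"fingers":-1},{"x":0.7,"y":-4.0,"z":0,"yaw":0,"fingers":-1},{"x":0.77,"y":-4.41,"z":0,"yaw":0,"fingers":-1},{"x":0.77,"y":-4.41,"z":0,"yaw":0,"fingers":-1},{"x":0.77,"y":-4.41,"z":0,"yaw":0,"fingers":-1}]'
python3 - <<'E'
from h import *
st(); s,P=snap('wrist'); st(); save(s,'w5.png',k=1.3)
print(place_of(s,'thumbscrew')[:1],place_of(s,'swing_slot')[:1])
s,P=snap('scene'); print(place_of(s,'thumbscrew')[:1],place_of(s,'swing_slot')[:1])
E
```

```text
time_s: 10.42
ee_pos: [0.4986, 0.0902, 0.1461]
eef_rot: [0.248, 3.131, 0.0]
ft_force: [0.1, -0.2, 0.1]
opening: 0.0101
grasp_force: 30.0
time_s: 11.08
ee_pos: [0.5296, -0.0852, 0.1456]
eef_rot: [-0.245, -3.132, -0.001]
ft_force: [-0.1, -0.5, 0.4]
opening: 0.01
grasp_force: 30.0
t 11.08 p [ 0.5296 -0.0852  0.1456] yA 81.1 F [-0.1 -0.5  0.4] T [ 0.06 -0.12 -0.  ] op 0.01 g 30.0 q6 -1.6
t 11.13 p [ 0.5295 -0.0844  0.1455] yA 81.1 F [-0.1  0.  -0.3] T [ 0.09 -0.11 -0.01] op 0.0098 g 30.0 q6 -1.6
[{'point': [0.5263, -0.086, 0.1347], 'confidence': 0.59}] [{'point': [0.5326, -0.0812, 0.0373], 'confidence': 0.88}]
[{'point': [0.5275, -0.0809, 0.1307], 'confidence': 0.5}] [{'point': [0.5309, -0.0847, 0.0307], 'confidence': 0.92}]
```

View pics/w5.png

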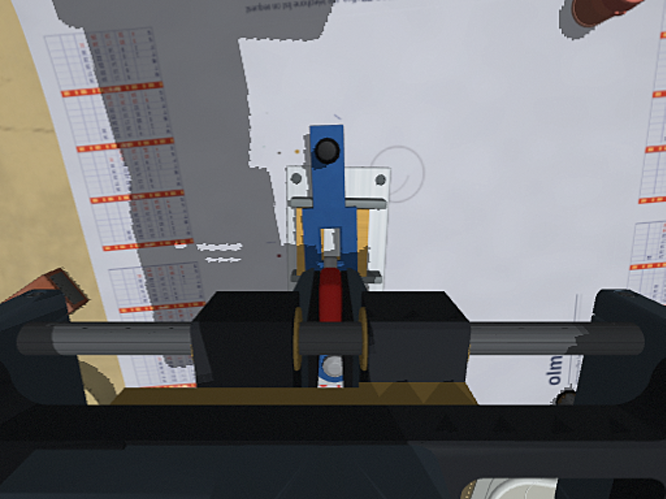

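The wrist picture shows the screw upright in the fingers at about (330,300), lined up with the arm slot at (330,240). I'll lower it close to the slot.

```bash
python3 -m jog '[{"x":0.02,"y":0,"z":-0.5,"yaw":0,"fingers":-1},{"x":0.02,"y":0,"z":-1.0,"yaw":0,"fingers":-1},{"x":0.02,"y":0,"z":-1.4,"yaw":0,"fingers":-1},{"x":0.02,"y":0,"z":-1.65,"yaw":0,"fingers":-1},{"x":0.02,"y":0,"z":-1.65,"yaw":0,"fingers":-1},{"x":0.02,"y":0,"z":-1.65,"yaw":0,"fingers":-1}]'; python3 -m jog '[{"x":0,"y":0,"z":-0.06,"yaw":0,"fingers":-1},{"x":0,"y":0,"z":-0.12,"yaw":0,"fingers":-1},{"x":0,"y":0,"z":-0.18,"yaw":0,"fingers":-1},{"x":0,"y":0,"z":-0.24,"yaw":0,"fingers":-1},{"x":0,"y":0,"z":-0.30,"yaw":0,"fingers":-1},{"x":0,"y":0,"z":-0.30,"yaw":0,"fingers":-1}]'
python3 -c "
from h import *
st()"
```

```text
time_s: 11.88
ee_pos: [0.5307, -0.0845, 0.0796]
eef_rot: [-0.241, -3.132, -0.0]
ft_force: [-0.5, 0.2, 0.0]
opening: 0.0101
grasp_force: 30.0
time_s: 12.38
ee_pos: [0.5303, -0.0848, 0.0672]
eef_rot: [-0.242, -3.132, -0.0]
ft_force: [-0.1, -0.5, -0.0]
opening: 0.0099
grasp_force: 30.0
t 12.38 p [ 0.5303 -0.0848  0.0672] yA 81.2 F [-0.1 -0.5 -0. ] T [ 0.08 -0.11 -0.02] op 0.0099 g 30.0 q6 -1.6
```

```bash
python3 -m jog '[{"x":0,"y":0,"z":-0.04,"yaw":0,"fingers":-1},{"x":0,"y":0,"z":-0.08,"yaw":0,"fingers":-1},{"x":0,"y":0,"z":-0.12,"yaw":0,"fingers":-1},{"x":0,"y":0,"z":-0.12,"yaw":0,"fingers":-1}]'; python3 -m jog '[{"x":0,"y":0,"z":-0.025,"yaw":0,"fingers":-1},{"x":0,"y":0,"z":-0.05,"yaw":0,"fingers":-1},{"x":0,"y":0,"z":-0.05,"yaw":0,"fingers":-1}]'
```

```text
time_s: 12.72
ee_pos: [0.5304, -0.0848, 0.0624]
eef_rot: [-0.242, -3.132, -0.0]
ft_force: [0.2, -0.3, -0.5]
opening: 0.0096
grasp_force: 30.0
time_s: 12.97
ee_pos: [0.5305, -0.0848, 0.0606]
eef_rot: [-0.242, -3.132, -0.0]
ft_force: [-0.3, -0.3, -0.8]
opening: 0.01
grasp_force: 30.0
```

```bash
python3 -m jog '[{"x":0,"y":0,"z":-0.025,"yaw":0,"fingers":-1},{"x":0,"y":0,"z":-0.05,"yaw":0,"fingers":-1},{"x":0,"y":0,"z":-0.05,"yaw":0,"fingers":-1}]';  python3 -c "
from h import *
st()"
```

```text
time_s: 13.22
ee_pos: [0.5305, -0.0848, 0.0586]
eef_rot: [-0.242, -3.132, -0.0]
ft_force: [-0.2, 0.8, -0.4]
opening: 0.0096
grasp_force: 30.0
t 13.22 p [ 0.5305 -0.0848  0.0586] yA 81.2 F [-0.2  0.8 -0.4] T [ 0.05 -0.15 -0.01] op 0.0096 g 30.0 q6 -1.6
```

```bash
python3 -m jog '[{"x":0,"y":0,"z":-0.025,"yaw":0,"fingers":-1},{"x":0,"y":0,"z":-0.05,"yaw":0,"fingers":-1},{"x":0,"y":0,"z":-0.075,"yaw":0,"fingers":-1},{"x":0,"y":0,"z":-0.075,"yaw":0,"fingers":-1}]';  python3 -c "
from h import *
st()"
```

```text
time_s: 13.55
ee_pos: [0.5304, -0.0848, 0.0555]
eef_rot: [-0.242, -3.132, -0.0]
ft_force: [0.9, -0.9, -0.3]
opening: 0.0099
grasp_force: 30.0
t 13.55 p [ 0.5304 -0.0848  0.0555] yA 81.2 F [ 0.9 -0.9 -0.3] T [ 0.1  -0.11 -0.04] op 0.0099 g 30.0 q6 -1.6
```

```bash
python3 -m jog '[{"x":0,"y":0,"z":-0.025,"yaw":0,"fingers":-1},{"x":0,"y":0,"z":-0.05,"yaw":0,"fingers":-1},{"x":0,"y":0,"z":-0.075,"yaw":0,"fingers":-1},{"x":0,"y":0,"z":-0.075,"yaw":0,"fingers":-1}]';  python3 -c "
from h import *
st()"
```

```text
time_s: 13.88
ee_pos: [0.5304, -0.0848, 0.0525]
eef_rot: [-0.242, -3.132, -0.0]
ft_force: [-0.4, -0.8, 0.1]
opening: 0.0098
grasp_force: 30.0
t 13.88 p [ 0.5304 -0.0848  0.0525] yA 81.2 F [-0.4 -0.8  0.1] T [ 0.04 -0.16 -0.04] op 0.0098 g 30.0 q6 -1.6
```

```bash
python3 -m jog '[{"x":0,"y":0,"z":-0.025,"yaw":0,"fingers":-1},{"x":0,"y":0,"z":-0.05,"yaw":0,"fingers":-1},{"x":0,"y":0,"z":-0.075,"yaw":0,"fingers":-1},{"x":0,"y":0,"z":-0.1,"yaw":0,"fingers":-1},{"x":0,"y":0,"z":-0.1,"yaw":0,"fingers":-1}]';  python3 -c "
from h import *
st()"
```

```text
time_s: 14.3
ee_pos: [0.5304, -0.0848, 0.0485]
eef_rot: [-0.242, -3.132, -0.0]
ft_force: [-0.4, -0.0, -0.5]
opening: 0.0101
grasp_force: 30.0
t 14.3 p [ 0.5304 -0.0848  0.0485] yA 81.2 F [-0.4 -0.  -0.5] T [ 0.08 -0.15 -0.  ] op 0.0101 g 30.0 q6 -1.6
```

```bash
python3 -m jog '[{"x":0,"y":0,"z":-0.0125,"yaw":0,"fingers":-1},{"x":0,"y":0,"z":-0.025,"yaw":0,"fingers":-1},{"x":0,"y":0,"z":-0.0375,"yaw":0,"fingers":-1},{"x":0,"y":0,"z":-0.0375,"yaw":0,"fingers":-1}]';  python3 -c "
from h import *
st()"
```

```text
time_s: 14.63
ee_pos: [0.5306, -0.0848, 0.0472]
eef_rot: [-0.242, -3.132, -0.0]
ft_force: [0.2, -0.3, -0.7]
opening: 0.0099
grasp_force: 30.0
t 14.63 p [ 0.5306 -0.0848  0.0472] yA 81.2 F [ 0.2 -0.3 -0.7] T [ 0.09 -0.18 -0.  ] op 0.0099 g 30.0 q6 -1.6
```

```bash
python3 -m jog '[{"x":0,"y":0,"z":-0.0125,"yaw":0,"fingers":-1},{"x":0,"y":0,"z":-0.025,"yaw":0,"fingers":-1},{"x":0,"y":0,"z":-0.025,"yaw":0,"fingers":-1}]';  python3 -c "
from h import *
st()"
```

```text
time_s: 14.88
ee_pos: [0.5305, -0.0848, 0.0462]
eef_rot: [-0.242, -3.132, -0.0]
ft_force: [-0.1, -0.8, 0.5]
opening: 0.0098
grasp_force: 30.0
t 14.88 p [ 0.5305 -0.0848  0.0462] yA 81.2 F [-0.1 -0.8  0.5] T [ 0.07 -0.12  0.  ] op 0.0098 g 30.0 q6 -1.6
```

```bash
python3 -m jog '[{"x":0,"y":0,"z":-0.0125,"yaw":0,"fingers":-1},{"x":0,"y":0,"z":-0.0125,"yaw":0,"fingers":-1}]';  python3 -c "
from h import *
st()"
```

```text
time_s: 15.05
ee_pos: [0.5306, -0.0848, 0.0457]
eef_rot: [-0.242, -3.132, -0.0]
ft_force: [-0.5, -0.1, -0.1]
opening: 0.0097
grasp_force: 30.0
t 15.05 p [ 0.5306 -0.0848  0.0457] yA 81.2 F [-0.5 -0.1 -0.1] T [ 0.03 -0.12 -0.03] op 0.0097 g 30.0 q6 -1.6
```

```bash
python3 -m jog '[{"x":0,"y":0,"z":-0.0125,"yaw":0,"fingers":-1},{"x":0,"y":0,"z":-0.0125,"yaw":0,"fingers":-1}]';  python3 -c "
from h import *
st()"
```

```text
time_s: 15.22
ee_pos: [0.5305, -0.0848, 0.0452]
eef_rot: [-0.242, -3.132, -0.0]
ft_force: [-1.1, -0.1, 0.2]
opening: 0.0099
grasp_force: 30.0
t 15.22 p [ 0.5305 -0.0848  0.0452] yA 81.2 F [-1.1 -0.1  0.2] T [ 0.04 -0.13  0.01] op 0.0099 g 30.0 q6 -1.6
```

```bash
python3 -m jog '[{"x":0,"y":0,"z":-0.01,"yaw":0,"fingers":-1},{"x":0,"y":0,"z":-0.01,"yaw":0,"fingers":-1}]'; python3 -m jog '[{"x":0,"y":0,"z":-0.01,"yaw":0,"fingers":-1},{"x":0,"y":0,"z":-0.01,"yaw":0,"fingers":-1}]'
```

```text
time_s: 15.38
ee_pos: [0.5306, -0.0848, 0.0448]
eef_rot: [-0.242, -3.132, -0.0]
ft_force: [0.3, 0.2, 0.0]
opening: 0.0097
grasp_force: 30.0
time_s: 15.55
ee_pos: [0.5306, -0.0848, 0.0444]
eef_rot: [-0.242, -3.132, -0.0]
ft_force: [0.6, -0.2, -0.7]
opening: 0.0098
grasp_force: 30.0
```

```bash
python3 -m jog '[{"x":0,"y":0,"z":-0.01,"yaw":0,"fingers":-1},{"x":0,"y":0,"z":-0.01,"yaw":0,"fingers":-1}]'
```

```text
time_s: 15.72
ee_pos: [0.5306, -0.0849, 0.0443]
eef_rot: [0.242, 3.132, 0.0]
ft_force: [-0.6, 0.4, 2.8]
opening: 0.0099
grasp_force: 30.0
```

```bash
python3 -m jog '[{"x":0,"y":0,"z":-0.01,"yaw":0,"fingers":-1},{"x":0,"y":0,"z":-0.01,"yaw":0,"fingers":-1}]'
```

```text
time_s: 15.88
ee_pos: [0.5306, -0.0848, 0.0443]
eef_rot: [0.242, 3.132, 0.0]
ft_force: [-1.6, 0.3, 5.3]
opening: 0.01
grasp_force: 30.0
```

Contact at the expected height, about 5 N, so the collar is on the arm. I'll ease off slightly and turn clockwise in stages.

```bash
python3 -m jog '[{"x":0,"y":0,"z":0.01,"yaw":0,"fingers":-1},{"x":0,"y":0,"z":0.01,"yaw":-0.6,"fingers":-1},{"x":0,"y":0,"z":0.01,"yaw":-1.2,"fingers":-1},{"x":0,"y":0,"z":0.01,"yaw":-1.8,"fingers":-1},{"x":0,"y":0,"z":0.01,"yaw":-2.4,"fingers":-1},{"x":0,"y":0,"z":0.01,"yaw":-3,"fingers":-1},{"x":0,"y":0,"z":0.01,"yaw":-3,"fingers":-1}]';  python3 -c "
from h import *
st()"
```

```text
time_s: 16.47
ee_pos: [0.5311, -0.085, 0.0443]
eef_rot: [0.73, 3.054, 0.0]
ft_force: [0.1, -0.3, 3.0]
opening: 0.0099
grasp_force: 30.0
t 16.47 p [ 0.5311 -0.085   0.0443] yA 63.1 F [ 0.1 -0.3  3. ] T [ 0.01 -0.09  0.  ] op 0.0099 g 30.0 q6 -1.28
```

```bash
python3 -m jog '[{"x":0,"y":0,"z":0,"yaw":-0.6,"fingers":-1},{"x":0,"y":0,"z":0,"yaw":-1.2,"fingers":-1},{"x":0,"y":0,"z":0,"yaw":-1.8,"fingers":-1},{"x":0,"y":0,"z":0,"yaw":-2.4,"fingers":-1},{"x":0,"y":0,"z":0,"yaw":-3,"fingers":-1},{"x":0,"y":0,"z":0,"yaw":-3,"fingers":-1}]';  python3 -c "
from h import *
st()"
```

```text
time_s: 16.97
ee_pos: [0.5309, -0.0849, 0.0443]
eef_rot: [1.197, 2.904, 0.0]
ft_force: [0.3, 0.4, 3.2]
opening: 0.0101
grasp_force: 30.0
t 16.97 p [ 0.5309 -0.0849  0.0443] yA 45.2 F [0.3 0.4 3.2] T [ 0.02 -0.12 -0.03] op 0.0101 g 30.0 q6 -0.97
```

Turning freely, so I'll continue.

```bash
python3 -m jog '[{"x":0,"y":0,"z":0,"yaw":-0.6,"fingers":-1},{"x":0,"y":0,"z":0,"yaw":-1.2,"fingers":-1},{"x":0,"y":0,"z":0,"yaw":-1.8,"fingers":-1},{"x":0,"y":0,"z":0,"yaw":-2.4,"fingers":-1},{"x":0,"y":0,"z":0,"yaw":-3,"fingers":-1},{"x":0,"y":0,"z":0,"yaw":-3.6,"fingers":-1},{"x":0,"y":0,"z":0,"yaw":-4.2,"fingers":-1},{"x":0,"y":0,"z":0,"yaw":-4.2,"fingers":-1}]';  python3 -c "
from h import *
st()"
```

```text
time_s: 17.63
ee_pos: [0.5307, -0.085, 0.0444]
eef_rot: [1.8, 2.574, -0.0]
ft_force: [-1.0, -0.8, 5.4]
opening: 0.0097
grasp_force: 30.0
t 17.63 p [ 0.5307 -0.085   0.0444] yA 20.1 F [-1.  -0.8  5.4] T [-0.1   0.12 -0.06] op 0.0097 g 30.0 q6 -0.53
```

```bash
python3 -m jog '[{"x":0,"y":0,"z":0,"yaw":-0.5,"fingers":-1},{"x":0,"y":0,"z":0,"yaw":-1.0,"fingers":-1},{"x":0,"y":0,"z":0,"yaw":-1.5,"fingers":-1},{"x":0,"y":0,"z":0,"yaw":-2,"fingers":-1},{"x":0,"y":0,"z":0,"yaw":-2.5,"fingers":-1},{"x":0,"y":0,"z":0,"yaw":-3,"fingers":-1},{"x":0,"y":0,"z":0,"yaw":-3.3,"fingers":-1},{"x":0,"y":0,"z":0,"yaw":-3.3,"fingers":-1}]';  python3 -c "
from h import *
st()"
```

```text
time_s: 18.3
ee_pos: [0.5305, -0.085, 0.0443]
eef_rot: [2.215, 2.228, -0.0]
ft_force: [-2.5, -0.0, 5.0]
opening: 0.0098
grasp_force: 30.0
t 18.3 p [ 0.5305 -0.085   0.0443] yA 0.3 F [-2.5 -0.   5. ] T [-0.14  0.18 -0.03] op 0.0098 g 30.0 q6 -0.19
```

```bash
python3 -m jog '[{"x":0,"y":0,"z":0,"yaw":-0.4,"fingers":-1},{"x":0,"y":0,"z":0,"yaw":-0.8,"fingers":-1},{"x":0,"y":0,"z":0,"yaw":-1.1,"fingers":-1},{"x":0,"y":0,"z":0,"yaw":-1.1,"fingers":-1}]';  python3 -c "
from h import *
st()"
```

```text
time_s: 18.63
ee_pos: [0.5306, -0.0849, 0.0443]
eef_rot: [2.339, 2.097, -0.0]
ft_force: [-2.4, -0.9, 5.5]
opening: 0.0096
grasp_force: 30.0
t 18.63 p [ 0.5306 -0.0849  0.0443] yA -6.3 F [-2.4 -0.9  5.5] T [-0.11  0.19 -0.01] op 0.0096 g 30.0 q6 -0.07
```

```bash
python3 -m jog '[{"x":0,"y":0,"z":0,"yaw":-0.3,"fingers":-1},{"x":0,"y":0,"z":0,"yaw":-0.6,"fingers":-1},{"x":0,"y":0,"z":0,"yaw":-0.6,"fingers":-1}]';  python3 -c "
from h import *
st()"
```

```text
time_s: 18.88
ee_pos: [0.5306, -0.0849, 0.0443]
eef_rot: [2.404, 2.022, -0.0]
ft_force: [-2.2, -0.1, 4.7]
opening: 0.0097
grasp_force: 30.0
t 18.88 p [ 0.5306 -0.0849  0.0443] yA -9.9 F [-2.2 -0.1  4.7] T [-0.11  0.23 -0.04] op 0.0097 g 30.0 q6 -0.01
```

```bash
python3 -m jog '[{"x":0,"y":0,"z":0,"yaw":0,"fingers":-0.6},{"x":0,"y":0,"z":0,"yaw":0,"fingers":-0.4},{"x":0,"y":0,"z":0,"yaw":0,"fingers":-0.3},{"x":0,"y":0,"z":0,"yaw":0,"fingers":-0.3},{"x":0,"y":0,"z":0.5,"yaw":0,"fingers":-0.3},{"x":0,"y":0,"z":1.2,"yaw":0,"fingers":-0.3},{"x":0,"y":0,"z":2.1,"yaw":0,"fingers":-0.3},{"x":0,"y":0,"z":3,"yaw":0,"fingers":-0.3}]'
python3 -m jog '[{"x":0,"y":0.8,"z":0.9,"yaw":0,"fingers":-0.3},{"x":0,"y":1.6,"z":1.5,"yaw":0,"fingers":-0.3},{"x":0,"y":1.6,"z":1.5,"yaw":0,"fingers":-0.3},{"x":0,"y":1.6,"z":1.5,"yaw":0,"fingers":-0.3}]'
python3 - <<'E'
from h import *
st(); s,P=snap('wrist'); u,v=w2pix(s,P,[.53,-.085,.05]); print(u,v); a=int(max(0,u-80));b=int(max(0,v-65)); save(s,'w6.png',(a,b,a+160,b+130),k=4.5)
np.savez('w6.npz',P=P,mtx=s['mtx'],k1=s['k1'],ab=[a,b])
print(place_of(s,'thumbscrew')[:1],place_of(s,'screw_grip')[:1])
s,P=snap('scene');print(place_of(s,'thumbscrew')[:1],place_of(s,'screw_grip')[:1])
for t in ['pot_teal','pot_red','figure_blue','figure_grey']: print(t,place_of(s,t)[:1])
E
```

```text
time_s: 19.55
ee_pos: [0.5299, -0.0846, 0.1646]
eef_rot: [-2.405, -2.019, 0.002]
ft_force: [1.0, 0.2, 0.3]
opening: 0.032
grasp_force: 0.0
time_s: 19.88
ee_pos: [0.5315, -0.0195, 0.2259]
eef_rot: [2.401, 2.021, 0.005]
ft_force: [-1.0, -0.3, -0.8]
opening: 0.0316
grasp_force: 0.0
t 19.88 p [ 0.5315 -0.0195  0.2259] yA -9.8 F [-1.  -0.3 -0.8] T [-0.02 -0.08  0.09] op 0.0316 g 0.0 q6 0.11
260.87332324836746 224.00588170175854
[{'point': [0.5277, -0.0838, 0.0317], 'confidence': 0.75}] [{'point': [0.528, -0.0856, 0.0618], 'confidence': 0.53}]
[{'point': [0.5309, -0.0829, 0.031], 'confidence': 0.53}] [{'point': [0.5329, -0.0867, 0.0581], 'confidence': 0.54}]
pot_teal [{'point': [0.686, 0.2261, -0.0023], 'confidence': 0.67}]
pot_red [{'point': [0.3768, 0.1449, -0.0028], 'confidence': 0.61}]
figure_blue [{'point': [0.4001, -0.3914, -0.0032], 'confidence': 0.53}]
figure_grey [{'point': [0.7296, 0.1347, 0.0018], 'confidence': 0.64}]
```

View pics/w6.png

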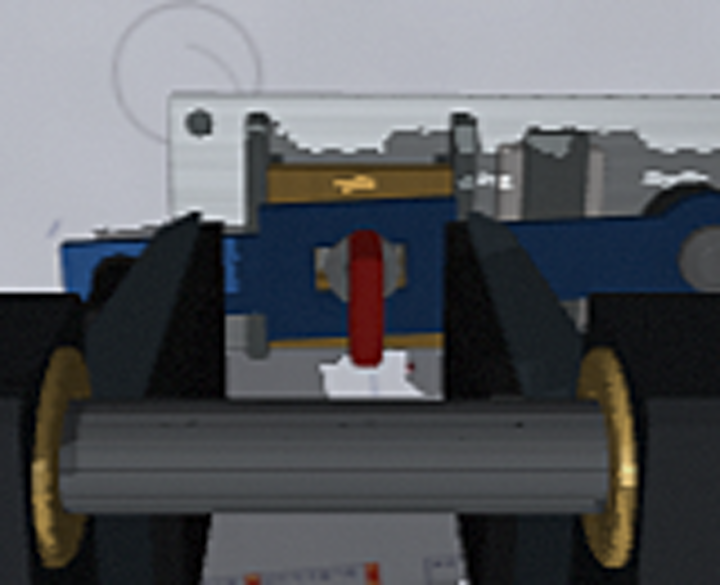

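The picture shows the red wing at about (366,300), standing across the slot (perpendicular to the arm), with the collar flat on the arm. The bystanders are where they were and the gripper is clear, so I'm handing in.

```bash
python3 -c "
from h import *
print(ctrl.finish_job())"
```

```text
the job is handed in; nothing more can be done
None
```

I swung the arm over the receiver, lowered the thumbscrew through both slots until its collar rested on the arm, turned it about 91° clockwise and let go. The highest force I read was 5.5 N, the bystanders were left alone, and I handed the job in at about 20 s; no verdict was returned.

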